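# Clip the journal guard onto the pump shaft and close it up to the seal ring

## Task

Fit the smaller of the two white plastic clip-on guards to the steel pump shaft held in the V-blocks: push it straight down over the bare middle of the shaft, well clear of the brass seal ring, until both arms snap past the widest point and it sits fully home. Then slide it along the shaft, still clipped on, until it meets the spring-loaded ring and presses it in by some 3 mm (never more than 6 mm), hold it there for a moment and let go, leaving it bearing against the ring. Do not force anything, and leave the big guard and the other things on the bench where they are.

Things in the scene. Friction and masses are not known exactly. Their poses are not given: they have to be found in the camera images.
- guard: The smaller white plastic clip-on guard (0.1 kg): a C-shaped clip 40 mm long along y (ends 20 mm from the origin), 41 mm wide along x, for a 32 mm shaft; the same either way round. Origin on the axis (y) of its bore; z up through its flat back, which lies 16 to 24 mm above the origin. It starts standing on its lips. Fully home, its origin lies on the shaft's axis.
- guard_rib (a point): Middle of the grip rib on the guard's back, 44 mm above its origin. The rib is 12 mm thick (x), 32 mm long (y), from 24 to 58 mm above the origin; pinch it across x.
- guard_mouth (a point): Middle of the guard's mouth, 24 mm wide, 10 mm below its origin, between two stiff sprung arms with flared lips that end 17 mm below the origin.
- big_guard: Bystander, leave alone: a guard of the same shape but 1.45 times larger (60 mm wide, 50 mm long, rigid), for another shaft. Origin on its bore axis, 25 mm above the bench.
- shaft: Steel pump shaft on its fixed blue V-block stand (base 75 x 330 mm). Origin on the bench under the shaft's middle; y runs along the shaft towards the seal ring; the axis is level, 100 mm above the origin. Bare, 32 mm in diameter, from y = -110 mm to the seal ring; V-blocks, 60 mm wide, up to 119 mm high, at y = +-110 to +-140 mm.
- bare_mid (a point): Point on the shaft's axis (100 mm above the bench) at y = -30 mm of the shaft; axes as the shaft's. Pushed down here, the guard's lips first touch with its origin about 21 mm above this point; the push grows to 8 to 18 N, the arms snap past, and the back then bears on the shaft. Over 50 N damages it. Clipped on, it slides along with some 4 to 9 N of friction, enough to hold the ring pressed in.
- seal_ring (a joint): How far the spring-loaded brass ring is pressed in along the shaft's y (m; 0 free). The ring, 48 mm in diameter and 8 mm thick, faces the bare length and rests on a spring before a fixed brass collar. Its spring is soft: 1.5 N per mm. Its place on the shaft is not measured: its free face lies anywhere from y = 48 to 74 mm in the shaft's frame; find it by feel or sight.
- bearing: Bystander: steel bearing ring, 52 mm diameter, 16 mm high, origin at its underside.
- spanner: Bystander: 170 mm spanner, lying flat.
- grease_tin: Bystander: red tin, 72 mm diameter, 90 mm high, origin at its underside.
- impeller: Bystander: bronze impeller, 120 mm diameter, lying flat, 26 mm high.
- bolt: Bystander: steel pin with a wider head, standing upright, 45 mm high, origin at its foot.
Things that resemble listed ones, but are neither listed nor needed, are in the scene too. Leave any green look-alike of the guard alone.

How it is judged:
On the way, in this order (a step that is already met when the one before it is completed fails the run):
1. the guard has snapped fully home on the bare middle of the shaft, within 40 mm of bare_mid, clear of the ring (x of guard in the frame of bare_mid between -0.003 and 0.003 m and z of guard in the frame of bare_mid between -0.003 and 0.003 m and angle between the y axis of guard and the y axis of shaft, either way round below 0.08 rad and y of guard in the frame of bare_mid between -0.04 and 0.04 m and value of joint seal_ring below 0.0005 m), for 0.2 s.
2. clipped on, the guard presses the ring in by 1.5 mm or more (x of guard in the frame of bare_mid between -0.003 and 0.003 m and z of guard in the frame of bare_mid between -0.003 and 0.003 m and angle between the y axis of guard and the y axis of shaft, either way round below 0.08 rad and value of joint seal_ring above 0.0015 m and y of guard in the frame of bare_mid above 0.05 m), for 0.2 s.
At the end, for the whole second after the job is handed in: The guard is clipped on the shaft, its bore axis within 3 mm of the shaft's axis and within 0.08 rad of its direction, at rest against the seal ring and holding it pressed in by 0.5 to 6 mm (x of guard in the frame of bare_mid between -0.003 and 0.003 m and z of guard in the frame of bare_mid between -0.003 and 0.003 m and angle between the y axis of guard and the y axis of shaft, either way round below 0.08 rad and y of guard in the frame of bare_mid above 0.05 m and value of joint seal_ring between 0.0005 and 0.006 m and linear speed of guard below 0.02 m/s); the robot touches nothing.
It fails at once if the seal ring is pressed in by more than 6 mm (value of joint seal_ring above 0.006 m).
It fails at once if more than 50 N between the guard and the shaft (contact force between guard and shaft above 50 N).
It fails at once if a bystander is moved by more than 30 mm (distance of any of big_guard, bearing, spanner, grease_tin, impeller, bolt from where it was at the start of the episode above 0.03 m).
It also fails if it takes over 64 s, if anything falls off the work surface, if the arm or the gripper's body presses on something with over 40 N, if the wrist force passes 120 N, or if a joint passes its speed limit or range.

## Robot

A 6-joint arm with a two-finger parallel gripper is mounted at the origin on the work surface. World frame = base frame: x ahead of the robot, y to its left, z up, the work surface at z = 0. Lengths are in m, angles in rad, forces in N, time in s.
With the tool pointing down it reaches from about 0.3 to 0.875 m from the base axis. Payload 6.4 kg.
Tool frame: the origin (TCP) lies at the very end of the fingers, on their centre line; the grasp point (between the pads) lies 19 mm behind it; z points along the fingers, y is the line along which they close (so a half turn about z gives the same grasp; the last joint's range is limited). The gripper opens to 85 mm and grips with 20 to 120 N. Pads are 22 mm wide; open, the fingers measure 114 mm over their backs; the gripper's body (76 mm by 85 mm) begins 54 mm behind the grasp point. The pads swing forward as they close: fully open they stand 13 mm farther back than shut.
Start: joints at [-1.385, 0.181, 1.607, -0, 1.354, -0.206], TCP at [0.22, -0.531, 0.231] pointing down, gripper open.
Joint ranges: [-2.99, 2.99], [-0.89, 2.07], [0.3, 2.58], [-1.14, 4.28], [0, 2.63], [-3.12, 3.12]. Speed limits (rad/s): [2.57, 2.57, 3.01, 3.14, 3.14, 3.14].

## Interface

Orientations are given as a unit quaternion [w, x, y, z].
In Python, from workcell import status, eyes, arm, models gives the robot as it stands. The module is installed in compiled form; this text tells all that it offers.
- The arm moves only by the tool jog_arm, never from a script. Its argument "rows" is one flat list of numbers, 5 for each row, row after row: the finger opening in m, from 0 to 0.0854, then the shift along the world's x, y, z in m, then the turn about the world's z in degrees. In form: [jaw, x, y, z, yaw, jaw, x, y, z, yaw, ...]. A call has 1 to 20 rows; each row shifts and turns the commanded pose from where the row before left it; what a row does not reach is not made up. A row lasts 1/12 s, in which the tool goes at most 41.7 mm and 7.16 degrees, less where a joint would pass 70% of its speed; a pose out of reach is approached as far as the arm can. A call is refused whole if a number of a shift passes 0.0417 or a number of a turn 7.16, either way. A call with a gripper value outside its range is refused whole. The fingers move at their own pace and stop on an object; the grip force is fixed at half the most. Time passes only in rows, so rows that do not move let the fingers close. It gives the time, the measured TCP pose, the force, the opening and the grip force at its end, in the units of the state.
- status.observe(): the state, without advancing time (a new reading comes with each control period).
- eyes.snapshot(name): name is "scene" or "top"; returns a dict with "color" (384x512x3 uint8, blue, green, red), "range_z" (384x512 float32, m along the optical axis (not along the pixel's ray), 0 where there is no reading), "vfov" (degrees; the focal length in pixels is half the picture's height over the tangent of half this angle, whatever the lens; pixels are square), "cx", "cy" (the principal point, pixels), "dist_coeffs" ([k1, k2, p1, p2, k3] as OpenCV has them; the pictures are not rectified), "rvec" (rotation vector, rad) and "tvec" (3), from world to camera coordinates, as OpenCV has them. Camera axes: x right, y down, z forward; pixel columns grow to the right and rows downward; lengths in m; the calibration is good to about 2 mm. A picture is of the moment at which its call begins.
- arm.job_done(): hands the job in; it is judged then, once.
Trained networks look in a picture, given as the dict that the camera call returned (one of the last four; its "shot" number tells which), for a name from the list of things; names that differ only in an ending like _2 or _b are one class to them, and where a whole thing is asked for, a point or a joint stands for the part that bears it (a point fixed in the world has none). Each returns a list of dicts, best first, with "p" (0 to 1); they miss things now and then, are a little off and sometimes report something else, mostly with a low value. They report only what shows in the picture. A call takes as long as a camera call. They do not tell look-alikes from the thing itself.
- models.look_for(picture, query): "rect" ([left, top, right, bottom] in pixels, round what is visible of it).
- models.silhouettes(picture, query): "pixels" (384x512 bool, what is visible of it) and "rect" ([left, top, right, bottom] in pixels, round what is visible of it).
The state is a dict: "clock": time; "q": joint angles; "joint_velocities": joint speeds; "joint_efforts": joint torques, N m; "position": TCP position; "eef_rot": TCP orientation; "ft_force": force on the tool from outside, world axes, zero at the start; "moment": the same for the moment, N m; "opening": finger opening in m; "grip_force": force on a finger pad.
Only numpy, scipy, OpenCV 4.12 (cv2) and the standard library are available. Lean on these libraries where they do the work, as an engineer would, in place of code of your own. Each camera call takes 0.05 s, during which the arm holds its last target. There are 200 camera calls.

## Working session

There is one attempt and no reset: what is moved stays moved. The work goes in short steps, Python scripts to look and compute and a tool call to move; the robot and the scene stay as the last step left them, time stands still between calls to the robot, and variables do not carry over. Pictures are saved under pics/ and viewed, at most 10 in all, crops included, and the job is handed in when it is done.

Besides the shell and the picture viewer there is one more tool, called as name(argument=value, ...) on one line, values as JSON. jog_arm: Moves the arm, as the interface text tells. Its arguments: {"type":"object","properties":{"rows":{"type":"array"}},"required":["rows"]}

```bash
mkdir -p pics; cat > h.py <<'E'
import numpy as np, cv2
from workcell import status, eyes, arm, models
def K(s):
    f=192/np.tan(np.radians(s["vfov"])/2)
    return np.array([[f,0,s["cx"]],[0,f,s["cy"]],[0,0,1.]]), np.array(s["dist_coeffs"],float)
def world(s,uv,z=None):
    "pixels -> world, by depth z (default from range_z)"
    k,d=K(s); uv=np.atleast_2d(np.array(uv,float))
    if z is None: z=s["range_z"][uv[:,1].astype(int),uv[:,0].astype(int)]
    n=cv2.undistortPoints(uv[:,None],k,d)[:,0]
    P=np.c_[n,np.ones(len(n))]*np.reshape(z,(-1,1))
    R=cv2.Rodrigues(np.array(s["rvec"],float))[0]
    return (P-np.ravel(s["tvec"]))@R
def proj(s,P):
    k,d=K(s); return cv2.projectPoints(np.array(P,float).reshape(-1,1,3),np.array(s["rvec"],float),np.array(s["tvec"],float),k,d)[0][:,0]
E
python3 - <<'E'
from h import *
im=[]
for n in("scene","top"):
    s=eyes.snapshot(n); im.append(s["color"])
    R=cv2.Rodrigues(np.array(s["rvec"],float))[0]; print(n,s["vfov"],"cam",(-R.T@np.ravel(s["tvec"])).round(3))
    for q in("guard","big_guard","shaft","seal_ring","grease_tin","bearing","bolt","impeller","spanner"):
        for r in models.silhouettes(s,q)[:4]:
            v,u=np.nonzero(r["pixels"]&(s["range_z"]>0))
            if len(u)==0: continue
            P=world(s,np.c_[u,v]); print(q,round(r["p"],2),np.round(r["rect"]),"med",np.median(P,0).round(3),"zmax",np.percentile(P[:,2],98).round(3))
    cv2.imwrite(f"pics/{n}.png",s["color"])
print(status.observe())
E
```

```text
scene 47.282517171844276 cam [ 1.208 -0.263  0.974]
guard 0.86 [108. 170. 129. 198.] med [ 0.368 -0.374  0.041] zmax 0.077
guard 0.85 [134. 148. 154. 178.] med [ 0.318 -0.302  0.041] zmax 0.078
big_guard 0.69 [150. 223. 177. 256.] med [ 0.602 -0.3    0.059] zmax 0.095
big_guard 0.51 [140. 176. 159. 203.] med [ 0.419 -0.307  0.041] zmax 0.077
shaft 0.65 [243. 142. 357. 234.] med [0.547 0.067 0.026] zmax 0.118
grease_tin 0.94 [332. 107. 356. 145.] med [0.37  0.291 0.07 ] zmax 0.093
grease_tin 0.22 [239. 144. 355. 231.] med [0.548 0.065 0.025] zmax 0.117
bearing 0.71 [183. 164. 201. 179.] med [ 0.366 -0.18   0.015] zmax 0.019
impeller 0.75 [351. 238. 396. 284.] med [0.787 0.182 0.009] zmax 0.026
spanner 0.74 [233. 250. 250. 314.] med [ 0.752 -0.149  0.006] zmax 0.011
top 49.6875012695059 cam [ 0.431 -0.006  1.363]
guard 0.78 [354. 242. 373. 261.] med [ 0.366 -0.368  0.043] zmax 0.077
guard 0.69 [332. 231. 349. 245.] med [ 0.415 -0.301  0.042] zmax 0.078
guard 0.63 [332. 261. 349. 281.] med [ 0.314 -0.295  0.042] zmax 0.077
big_guard 0.84 [329. 171. 349. 196.] med [ 0.582 -0.294  0.059] 
[... 443 characters left out ...]
{'clock': 1.0, 'q': array([-1.38528360e+00,  1.80817777e-01,  1.60700472e+00,  2.84636013e-05,
        1.35379830e+00, -2.06325220e-01]), 'joint_velocities': array([ 0.00013911, -0.00012563, -0.00241351, -0.00148872, -0.00019501,
        0.0001238 ]), 'joint_efforts': array([-3.72146051e-04, -4.44859171e+01, -3.51687849e+01, -2.04921598e-04,
        7.10906370e-04, -1.68517471e-05]), 'position': array([ 0.21959895, -0.53142803,  0.23127617]), 'eef_rot': array([-1.39230102e-05,  9.80869785e-01,  1.94665006e-01,  1.40436398e-05]), 'ft_force': array([-0.45449961, -0.07109255, -0.72321504]), 'moment': array([0.00742097, 0.00455173, 0.01006709]), 'grip_force': 0.0, 'opening': 0.08557525005656932}
```

```bash
python3 - <<'E'
import cv2,numpy as np
a=cv2.imread("pics/scene.png");b=cv2.imread("pics/top.png")
A=cv2.resize(a[130:270,95:365],None,fx=2.9,fy=2.9,interpolation=2)[:, :790]
cv2.imwrite("pics/c1.png",A)
x=cv2.resize(a[140:215,95:175],(400,375),interpolation=2); y=cv2.resize(b[220:295,310:390],(400,375),interpolation=2)
cv2.imwrite("pics/c2.png",np.hstack([x,y]))
cv2.imwrite("pics/c3.png",cv2.resize(b[160:290,120:390],None,fx=2.9,fy=2.9,interpolation=2))
E
```

```text
(no output)
```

View pics/c1.png

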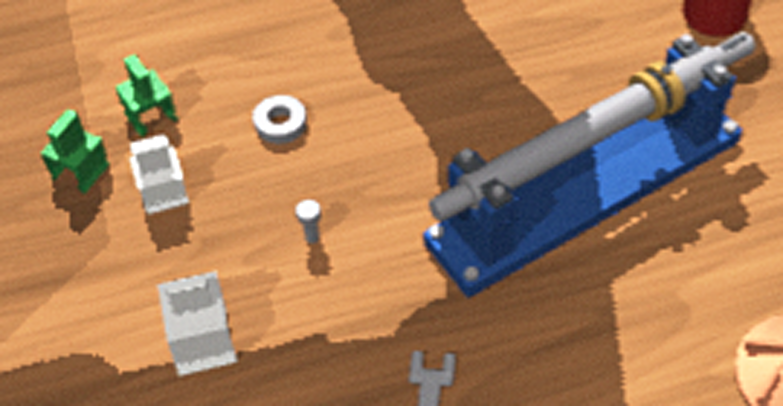

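View pics/c2.png

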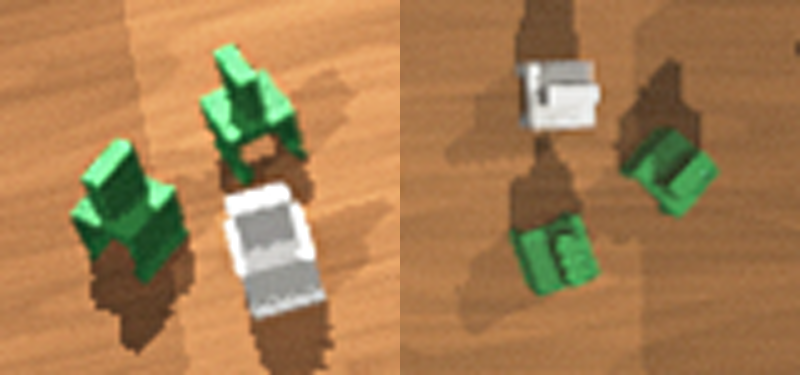

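View pics/c3.png

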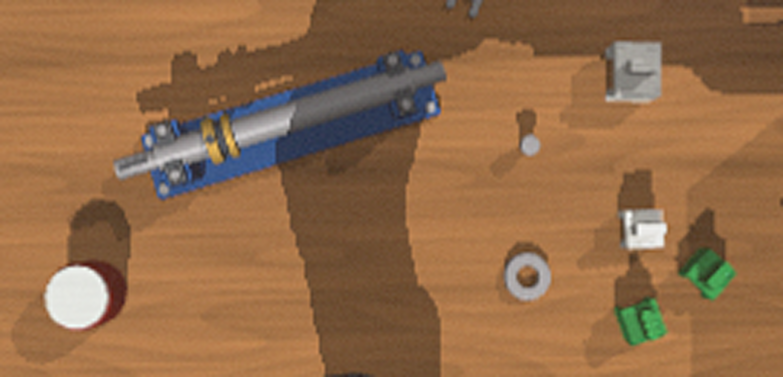

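Candidates for the guard: white small at scene (148,189) / top (340,238), which I choose; two greens at scene (118,184) and (144,163), look-alikes; the white larger one at scene (163,240), the big guard. The crop confirms the white small one: 41 mm wide, rib along world y. The shaft's brass ring is at its far (+y world) end, top (192,206).

```bash
cat > meas.py <<'E'
from h import *
def cloud(s,rect):
    l,t,r,b=rect; v,u=np.mgrid[t:b,l:r]; uv=np.c_[u.ravel(),v.ravel()]
    m=s["range_z"][uv[:,1],uv[:,0]]>0; uv=uv[m]; return world(s,uv),s["color"][uv[:,1],uv[:,0]],uv
def rectfit(P,t):
    (c,sz,a)=cv2.minAreaRect(P[:,:2].astype(np.float32)); print(t,"n",len(P),"c",np.round(c,4),"size",np.round(sz,4),"ang",round(a,1),"z",np.percentile(P[:,2],[5,50,95]).round(4))
E
python3 - <<'E'
from meas import *
for n,g,sh in(("scene",(125,165,170,215),(235,125,370,240)),("top",(322,222,355,252),(150,165,285,240))):
    s=eyes.snapshot(n)
    P,c,uv=cloud(s,g); white=(c.min(1)>110)&(c.max(1).astype(int)-c.min(1)<40)
    print(n); near=np.hypot(P[:,0]-.417,P[:,1]+.303)<.035
    rectfit(P[near&(P[:,2]>.068)],"ribtop"); rectfit(P[near&(P[:,2]>.03)&(P[:,2]<.045)],"back"); rectfit(P[near&(P[:,2]>.048)],"rib")
    P,c,uv=cloud(s,sh); c=c.astype(int)
    brass=(c[:,2]-c[:,0]>60)&(P[:,2]>.08)
    grey=(c.max(1)-c.min(1)<25)&(P[:,2]>.09)
    # base orientation
    q=P[grey&(P[:,2]<.122)]
    m=np.median(q,0)
    # cylinder fit: yaw, offset, z, r
    from scipy.optimize import least_squares
    def res(p,q=q):
        d=np.array([np.cos(p[0]),np.sin(p[0])]); nn=np.array([-d[1],d[0]])
        return np.hypot((q[:,:2]-m[:2])@nn-p[1],q[:,2]-p[2])-.016
    w=np.percentile(q,[2,98],axis=0); 
    f=least_squares(res,[np.radians(105),0,.1],loss="soft_l1",f_scale=.002)
    p=f.x; d=np.array([np.cos(p[0]),np.sin(p[0])]); nn=np.array([-d[1],d[0]])
    print("yaw",np.degrees(p[0]),"pt",m[:2]+p[1]*nn,"z",p[2],"n",len(q),"medres",np.median(abs(res(p))))
    al=(q[:,:2]-m[:2])@d; print("shaft extents",al.min(),al.max())
    B=P[brass]; ab=(B[:,:2]-m[:2])@d; print("brass along",np.percentile(ab,[0,2,10,50,90,98,100]).round(4),len(B), "hist",np.histogram(ab,20))
    blue=(c[:,0]-c[:,2]>40)&(P[:,2]<.03)&(P[:,2]>.004)
    rectfit(P[blue],"base")
    hi=(c[:,0]-c[:,2]>40)&(P[:,2]>.06); a2=(P[hi][:,:2]-m[:2])@d; print("blocks along",a2.min(),a2.max(), np.histogram(a2,12))
    k=np.array([*(m[:2]+p[1]*nn)]); print("mid by base ->")
E
```

```text
scene
ribtop n 65 c [ 0.4131 -0.3057] size [0.0154 0.0316] ang 2.1 z [0.0696 0.0744 0.0781]
back n 135 c [ 0.4118 -0.3058] size [0.0445 0.0398] ang 2.8 z [0.0329 0.0405 0.0443]
rib n 122 c [ 0.4131 -0.3057] size [0.0154 0.0316] ang 2.1 z [0.0495 0.0696 0.0774]
yaw 106.11461529832141 pt [0.54109935 0.05392123] z 0.09983241105206207 n 1376 medres 0.0017486235944109037
shaft extents -0.1454371531922405 0.21507730593564642
brass along [0.005  0.0855 0.0865 0.0938 0.1107 0.1135 0.1152] 132 hist (array([ 1,  1,  0,  0,  0,  0,  0,  0,  0,  0,  0,  0,  0,  0, 29, 33,  6,
       11, 35, 16]), array([0.00502983, 0.01053852, 0.01604722, 0.02155591, 0.02706461,
       0.0325733 , 0.038082  , 0.04359069, 0.04909939, 0.05460809,
       0.06011678, 0.06562548, 0.07113417, 0.07664287, 0.08215156,
       0.08766026, 0.09316895, 0.09867765, 0.10418634, 0.10969504,
       0.11520373]))
base n 1987 c [0.5362 0.0808] size [0.0759 0.327 ] ang 15.8 z [0.0106 0.0196 0.0231]
blocks along -0.11083500570518766 0.1677440032672824 (array([173,  30,   0,   0,   0,   1,   3,   2,   0,   0,  94,  60]), array([-0.1
[... 806 characters left out ...]
213848, -0.14464733, -0.12715618, -0.10966503, -0.09217388,
       -0.07468274, -0.05719159, -0.03970044, -0.02220929, -0.00471814,
        0.012773  ,  0.03026415,  0.0477553 ,  0.06524645,  0.0827376 ,
        0.10022874,  0.11771989,  0.13521104,  0.15270219,  0.17019334,
        0.18768448]))
base n 489 c [0.5343 0.085 ] size [0.0739 0.329 ] ang 16.3 z [0.0148 0.0197 0.024 ]
blocks along -0.13238715597496978 0.15536969347435445 (array([11,  6,  0,  0,  0,  0,  2,  2,  2,  1, 19, 15]), array([-0.13238716, -0.10840742, -0.08442768, -0.06044794, -0.03646821,
       -0.01248847,  0.01149127,  0.03547101,  0.05945074,  0.08343048,
        0.10741022,  0.13138996,  0.15536969]))
mid by base ->
```

jog_arm(rows=[0.05,0.0194,0.0227,0,6.85,0.05,0.0194,0.0227,0,6.85,0.05,0.0194,0.0227,0,6.85,0.05,0.0194,0.0227,0,6.85,0.05,0.0194,0.0227,0,6.85,0.05,0.0194,0.0227,0,6.85,0.05,0.0194,0.0227,0,6.85,0.05,0.0194,0.0227,0,6.85,0.05,0.0194,0.0227,0,6.85,0.05,0.0194,0.0227,0,6.85,0.05,0,0,-0.02,0,0.05,0,0,-0.02,0,0.05,0,0,-0.02,0,0.05,0,0,-0.02,0,0.05,0,0,0,0,0.05,0,0,0,0])

```text
clock: 2.43
position: [0.4131, -0.3038, 0.1507]
eef_rot: [-0.001, 0.701, 0.713, 0.0]
ft_force: [-0.6, -0.1, -0.1]
opening: 0.0501
grip_force: 0.0
```

jog_arm(rows=[0.05,0.0007,-0.0006,-0.015,0,0.05,0,0,-0.015,0,0.05,0,0,-0.015,0,0.05,0,0,-0.015,0,0.05,0,0,-0.015,0,0.05,0,0,-0.01,0,0.05,0,0,-0.01,0,0.05,0,0,-0.005,0,0.05,0,0,-0.004,0,0.05,0,0,0,0,0.05,0,0,0,0])

```text
clock: 3.35
position: [0.4145, -0.3053, 0.0477]
eef_rot: [0.0, 0.701, 0.713, -0.0]
ft_force: [0.2, -0.1, 1.0]
opening: 0.0497
grip_force: 0.0
```

jog_arm(rows=[0.03,0,0,0,0,0.02,0,0,0,0,0.015,0,0,0,0,0.01,0,0,0,0,0.004,0,0,0,0,0.004,0,0,0,0,0.004,0,0,0,0,0.004,0,0,0,0])

```text
clock: 4.02
position: [0.4144, -0.3052, 0.0475]
eef_rot: [0.0, 0.701, 0.713, -0.0]
ft_force: [-0.5, 0.5, 2.6]
opening: 0.0116
grip_force: 60.2
```

jog_arm(rows=[0.004,0,0,0.01,0,0.004,0,0,0.02,0,0.004,0,0,0.03,0,0.004,0,0,0.03,0,0.004,0,0,0.03,0,0.004,0,0,0.02,0,0.004,0,0,0.01,0,0.004,0,0,0,0])

```text
clock: 4.68
position: [0.4153, -0.306, 0.2001]
eef_rot: [0.002, 0.701, 0.713, -0.0]
ft_force: [0.9, 0.0, -0.9]
opening: 0.011
grip_force: 59.8
```

jog_arm(rows=[0.004,0.0107,0.0299,0,1.25,0.004,0.0107,0.0299,0,1.25,0.004,0.0107,0.0299,0,1.25,0.004,0.0107,0.0299,0,1.25,0.004,0.0107,0.0299,0,1.25,0.004,0.0107,0.0299,0,1.25,0.004,0.0107,0.0299,0,1.25,0.004,0.0107,0.0299,0,1.25,0.004,0.0107,0.0299,0,1.25,0.004,0.0107,0.0299,0,1.25,0.004,0.0107,0.0299,0,1.25,0.004,0.0107,0.0299,0,1.25,0.004,0,0,0,0,0.004,0,0,0,0,0.004,0,0,0,0])

```text
clock: 5.93
position: [0.5415, 0.0537, 0.1955]
eef_rot: [-0.001, 0.602, 0.799, -0.001]
ft_force: [-0.3, -0.2, -2.2]
opening: 0.011
grip_force: 59.7
```

```bash
python3 - <<'E'
from h import *
o=[]
for n in("scene","top"):
    s=eyes.snapshot(n)
    p=proj(s,[.543,.054,.13])[0].astype(int); print(n,p)
    for r in models.silhouettes(s,"guard")[:4]:
        v,u=np.nonzero(r["pixels"]&(s["range_z"]>0))
        if len(u): 
            P=world(s,np.c_[u,v]); print(r["p"],r["rect"],np.median(P,0).round(4))
            if np.hypot(*(np.median(P,0)[:2]-[.543,.054]))<.05:
                print(cv2.minAreaRect(P[(P[:,2]>.12)&(P[:,2]<.2)][:,:2].astype(np.float32)), np.percentile(P[:,2],[2,98]))
    o.append(cv2.resize(s["color"][p[1]-45:p[1]+45,p[0]-45:p[0]+45],(400,400),interpolation=2))
cv2.imwrite("pics/hold.png",np.hstack(o)); s=status.observe(); print(s["position"],s["eef_rot"],s["ft_force"],s["opening"])
E
```

```text
scene [291 170]
0.91 [107.1, 164.7, 130.0, 195.7] [ 0.3677 -0.375   0.0406]
0.86 [283.7, 144.9, 307.8, 173.1] [0.5528 0.0467 0.1849]
((0.5413925647735596, 0.053829025477170944), (0.044418979436159134, 0.04140763729810715), 15.967588424682617) [0.0003006  0.22074598]
0.51 [133.8, 145.2, 154.9, 170.9] [ 0.3193 -0.3018  0.0427]
top [227 196]
0.76 [331.7, 261.7, 350.9, 277.1] [ 0.3142 -0.2953  0.042 ]
0.46 [357.9, 244.8, 375.1, 264.3] [ 0.3634 -0.3702  0.043 ]
[0.5423107  0.05268935 0.19691038] [-2.57223571e-04  6.02886406e-01  7.97826958e-01 -2.45171015e-04] [ 0.03945077 -0.092779   -1.56571785] 0.011102923264242597
```

View pics/hold.png

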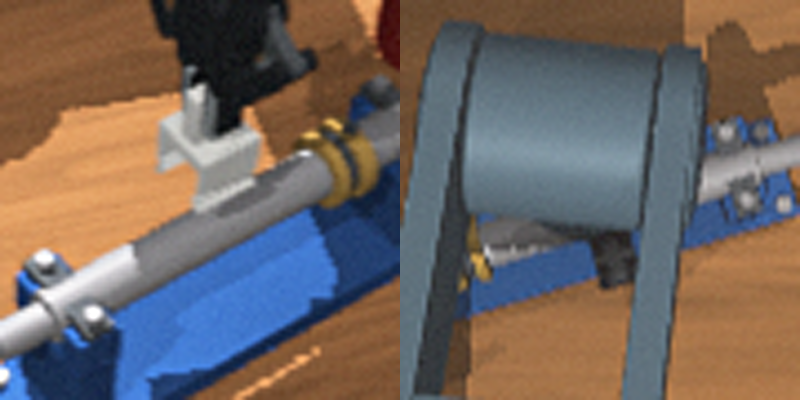

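jog_arm(rows=[0.004,0.0004,0,-0.01,0,0.004,0,0,-0.01,0,0.004,0,0,-0.01,0,0.004,0,0,-0.005,0,0.004,0,0,-0.004,0,0.004,0,0,-0.002,0,0.004,0,0,0,0,0.004,0,0,0,0])

```text
clock: 6.8
position: [0.5433, 0.0538, 0.1564]
eef_rot: [0.0, 0.602, 0.798, 0.0]
ft_force: [0.4, 0.2, -1.7]
opening: 0.0109
grip_force: 59.8
```

jog_arm(rows=[0.004,0,0,-0.001,0,0.004,0,0,-0.001,0,0.004,0,0,-0.001,0,0.004,0,0,-0.001,0,0.004,0,0,-0.001,0,0.004,0,0,0,0])

```text
clock: 7.3
position: [0.5433, 0.0538, 0.1513]
eef_rot: [0.0, 0.602, 0.798, 0.0]
ft_force: [0.7, -0.6, -0.7]
opening: 0.0108
grip_force: 59.8
```

jog_arm(rows=[0.004,0,0,-0.001,0,0.004,0,0,-0.001,0,0.004,0,0,-0.001,0,0.004,0,0,0,0])

```text
clock: 7.63
position: [0.5441, 0.0537, 0.1498]
eef_rot: [0.001, 0.602, 0.798, 0.001]
ft_force: [-1.6, 0.3, 7.9]
opening: 0.011
grip_force: 61.1
```

jog_arm(rows=[0.004,0,0,-0.001,0,0.004,0,0,-0.001,0,0.004,0,0,0,0])

```text
clock: 7.88
position: [0.5445, 0.0536, 0.1484]
eef_rot: [0.001, 0.602, 0.798, 0.001]
ft_force: [-0.5, -1.0, 9.1]
opening: 0.0107
grip_force: 61.5
```

jog_arm(rows=[0.004,0,0,-0.001,0,0.004,0,0,-0.001,0,0.004,0,0,-0.001,0,0.004,0,0,0,0])

```text
clock: 8.22
position: [0.5443, 0.0535, 0.145]
eef_rot: [0.001, 0.602, 0.798, 0.001]
ft_force: [-0.8, -0.6, 8.3]
opening: 0.0112
grip_force: 61.3
```

jog_arm(rows=[0.004,0,0,-0.001,0,0.004,0,0,-0.001,0,0.004,0,0,-0.001,0,0.004,0,0,0,0])

```text
clock: 8.55
position: [0.5439, 0.0535, 0.1413]
eef_rot: [0.001, 0.602, 0.798, 0.0]
ft_force: [0.3, -0.3, 4.2]
opening: 0.0111
grip_force: 60.6
```

jog_arm(rows=[0.004,0,0,-0.001,0,0.004,0,0,-0.001,0,0.004,0,0,-0.001,0,0.004,0,0,-0.001,0,0.004,0,0,-0.001,0,0.004,0,0,-0.001,0,0.004,0,0,0,0])

```text
clock: 9.13
position: [0.5426, 0.0539, 0.1334]
eef_rot: [-0.001, 0.602, 0.798, -0.0]
ft_force: [1.9, 0.4, -4.1]
opening: 0.011
grip_force: 59.2
```

jog_arm(rows=[0.004,0,0,-0.001,0,0.004,0,0,-0.001,0,0.004,0,0,0,0])

```text
clock: 9.38
position: [0.5427, 0.0539, 0.1317]
eef_rot: [-0.0, 0.602, 0.798, -0.0]
ft_force: [1.5, 0.7, -4.6]
opening: 0.0112
grip_force: 59.3
```

jog_arm(rows=[0.004,0,0,-0.0007,0,0.004,0,0,0,0,0.004,0,0,0,0])

```text
clock: 9.63
position: [0.5429, 0.0538, 0.1313]
eef_rot: [-0.0, 0.602, 0.798, -0.0]
ft_force: [0.5, 1.4, -5.1]
opening: 0.0111
grip_force: 59.3
```

jog_arm(rows=[0.004,0,0,-0.0005,0,0.004,0,0,0,0,0.004,0,0,0,0])

```text
clock: 9.88
position: [0.543, 0.0538, 0.131]
eef_rot: [-0.0, 0.602, 0.798, -0.0]
ft_force: [0.8, 0.9, -4.1]
opening: 0.0107
grip_force: 59.4
```

jog_arm(rows=[0.004,0,0,-0.0005,0,0.004,0,0,0,0,0.004,0,0,0,0])

```text
clock: 10.13
position: [0.5431, 0.0538, 0.1307]
eef_rot: [0.0, 0.602, 0.798, 0.0]
ft_force: [0.3, 0.4, -1.8]
opening: 0.0108
grip_force: 59.8
```

jog_arm(rows=[0.004,0,0,-0.0006,0,0.004,0,0,0,0,0.004,0,0,0,0])

```text
clock: 10.38
position: [0.5432, 0.0538, 0.1307]
eef_rot: [0.0, 0.602, 0.798, 0.0]
ft_force: [-2.2, 1.3, 5.4]
opening: 0.011
grip_force: 60.7
```

jog_arm(rows=[0.004,0,0,-0.0005,0,0.004,0,0,0,0,0.004,0,0,0,0])

```text
clock: 10.63
position: [0.5432, 0.0538, 0.1306]
eef_rot: [0.0, 0.602, 0.798, 0.0]
ft_force: [-4.7, 1.0, 8.8]
opening: 0.0111
grip_force: 61.3
```

jog_arm(rows=[0.004,0,0,0.0008,0,0.004,0,0,0,0,0.004,-0.0006,0.0019,0,0,0.004,-0.0011,0.0038,0,0,0.004,-0.0011,0.0038,0,0,0.004,0,0,0,0])

```text
clock: 11.13
position: [0.5412, 0.0623, 0.1307]
eef_rot: [0.002, 0.602, 0.798, -0.0]
ft_force: [1.2, -5.7, 1.8]
opening: 0.0113
grip_force: 60.3
```

jog_arm(rows=[0.004,-0.0011,0.0038,0,0,0.004,-0.0011,0.0038,0,0,0.004,-0.0011,0.0038,0,0,0.004,-0.0011,0.0038,0,0,0.004,-0.0011,0.0038,0,0,0.004,-0.0011,0.0038,0,0,0.004,-0.0011,0.0038,0,0,0.004,-0.0011,0.0038,0,0,0.004,-0.0011,0.0038,0,0,0.004,-0.0011,0.0038,0,0])

```text
clock: 11.97
position: [0.5303, 0.0999, 0.1307]
eef_rot: [0.002, 0.602, 0.798, -0.0]
ft_force: [0.8, -6.4, 2.2]
opening: 0.0113
grip_force: 60.3
```

jog_arm(rows=[0.004,-0.0006,0.0019,0,0,0.004,-0.0006,0.0019,0,0,0.004,-0.0006,0.0019,0,0,0.004,-0.0006,0.0019,0,0,0.004,-0.0006,0.0019,0,0])

```text
clock: 12.38
position: [0.5274, 0.1093, 0.1308]
eef_rot: [0.002, 0.602, 0.798, -0.0]
ft_force: [-0.2, -6.5, 1.7]
opening: 0.0112
grip_force: 60.2
```

```bash
python3 - <<'E'
from h import *
s=eyes.snapshot("scene"); p=proj(s,[.525,.115,.12])[0].astype(int); print(p)
cv2.imwrite("pics/gap.png",cv2.resize(s["color"][p[1]-30:p[1]+30,p[0]-40:p[0]+40],(800,600),interpolation=2))
E
```

```text
[311 162]
```

View pics/gap.png

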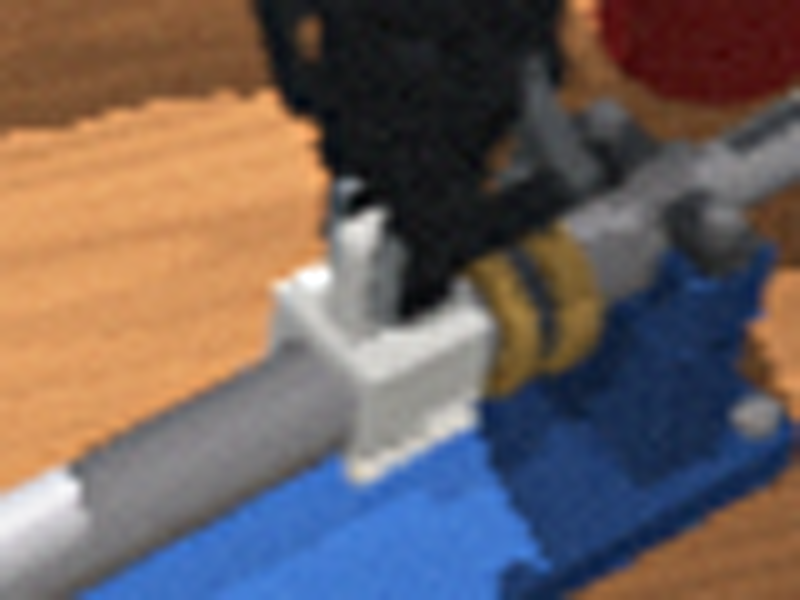

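Guard fully home on the shaft; its far edge (crop x≈490) is nearly at the brass ring. Continuing by feel.

jog_arm(rows=[0.004,-0.0003,0.001,0,0,0.004,-0.0003,0.001,0,0])

```text
clock: 12.6
position: [0.5268, 0.1113, 0.1307]
eef_rot: [0.002, 0.602, 0.798, -0.0]
ft_force: [1.0, -6.9, 2.4]
opening: 0.0108
grip_force: 60.3
```

jog_arm(rows=[0.004,-0.0003,0.001,0,0])

```text
clock: 12.68
position: [0.5265, 0.1123, 0.1307]
eef_rot: [0.002, 0.602, 0.798, -0.0]
ft_force: [2.5, -6.7, 1.7]
opening: 0.0105
grip_force: 60.3
```

jog_arm(rows=[0.004,-0.0003,0.001,0,0])

```text
clock: 12.77
position: [0.5262, 0.1133, 0.1307]
eef_rot: [0.002, 0.602, 0.798, -0.0]
ft_force: [2.6, -6.6, 2.8]
opening: 0.0109
grip_force: 60.3
```

jog_arm(rows=[0.004,-0.0003,0.001,0,0])

```text
clock: 12.85
position: [0.5259, 0.1143, 0.1307]
eef_rot: [0.002, 0.602, 0.798, -0.0]
ft_force: [1.0, -6.3, 2.6]
opening: 0.0108
grip_force: 60.3
```

jog_arm(rows=[0.004,-0.0003,0.001,0,0])

```text
clock: 12.93
position: [0.5256, 0.1153, 0.1308]
eef_rot: [0.002, 0.602, 0.798, -0.0]
ft_force: [1.6, -6.7, 2.6]
opening: 0.011
grip_force: 60.3
```

jog_arm(rows=[0.004,-0.0003,0.001,0,0])

```text
clock: 13.02
position: [0.5253, 0.1163, 0.1308]
eef_rot: [0.002, 0.602, 0.798, -0.0]
ft_force: [1.2, -6.3, 1.9]
opening: 0.0112
grip_force: 60.3
```

jog_arm(rows=[0.004,-0.0003,0.001,0,0])

```text
clock: 13.1
position: [0.525, 0.1173, 0.1307]
eef_rot: [0.002, 0.602, 0.798, -0.0]
ft_force: [1.4, -6.4, 2.4]
opening: 0.011
grip_force: 60.3
```

jog_arm(rows=[0.004,-0.0003,0.001,0,0])

```text
clock: 13.18
position: [0.5248, 0.1183, 0.1308]
eef_rot: [0.002, 0.602, 0.798, -0.0]
ft_force: [1.4, -6.6, 3.1]
opening: 0.0112
grip_force: 60.3
```

jog_arm(rows=[0.004,-0.0003,0.001,0,0])

```text
clock: 13.27
position: [0.5245, 0.1192, 0.1308]
eef_rot: [0.002, 0.602, 0.798, -0.0]
ft_force: [2.3, -8.4, 3.0]
opening: 0.0107
grip_force: 60.3
```

jog_arm(rows=[0.004,-0.0003,0.001,0,0])

```text
clock: 13.35
position: [0.5242, 0.1199, 0.1307]
eef_rot: [0.002, 0.602, 0.798, -0.001]
ft_force: [2.6, -9.0, 1.0]
opening: 0.0109
grip_force: 60.3
```

jog_arm(rows=[0.004,-0.0003,0.001,0,0])

```text
clock: 13.43
position: [0.524, 0.1207, 0.1308]
eef_rot: [0.002, 0.602, 0.798, -0.001]
ft_force: [2.0, -9.7, 1.7]
opening: 0.0108
grip_force: 60.3
```

jog_arm(rows=[0.004,-0.0002,0.0008,0,0,0.004,0,0,0,0,0.004,0,0,0,0,0.004,0,0,0,0,0.004,0,0,0,0,0.004,0,0,0,0])

```text
clock: 13.93
position: [0.5238, 0.1214, 0.1308]
eef_rot: [0.002, 0.602, 0.798, -0.001]
ft_force: [1.8, -9.4, 2.3]
opening: 0.011
grip_force: 60.3
```

jog_arm(rows=[0.014,0,0,0,0,0.02,0,0,0,0,0.03,0,0,0,0,0.04,0,0,0,0,0.04,0,0,0,0,0.04,0,0,0,0])

```text
clock: 14.43
position: [0.5223, 0.1238, 0.1301]
eef_rot: [-0.0, 0.602, 0.798, -0.0]
ft_force: [0.6, 0.3, 0.1]
opening: 0.0401
grip_force: 0.0
```

jog_arm(rows=[0.04,0,0,0.01,0,0.04,0,0,0.02,0,0.04,0,0,0.03,0,0.04,0,0,0.03,0,0.04,0,0,0.03,0,0.04,-0.03,-0.03,0.02,0,0.04,-0.04,-0.04,0,0,0.04,-0.04,-0.04,0,0,0.04,-0.04,-0.04,0,0,0.04,0,-0.04,0,0,0.04,0,-0.04,0,0,0.04,0,-0.04,0,0,0.04,0,0,0,0,0.04,0,0,0,0])

```text
clock: 15.6
position: [0.4072, -0.1133, 0.2688]
eef_rot: [0.0, 0.604, 0.797, 0.0]
ft_force: [0.1, 1.3, -0.0]
opening: 0.0403
grip_force: 0.0
```

```bash
python3 - <<'E'
from h import *
o=[]
for n in("scene","top"):
    s=eyes.snapshot(n); p=proj(s,[.52,.125,.11])[0].astype(int)
    o.append(cv2.resize(s["color"][p[1]-25:p[1]+25,p[0]-25:p[0]+25],(400,400),interpolation=2))
cv2.imwrite("pics/end.png",np.hstack(o)); print(status.observe()["position"],status.observe()["ft_force"])
E
```

```text
[ 0.40739545 -0.11094768  0.26838764] [-0.76394724  0.84093104  0.03015268]
```

View pics/end.png

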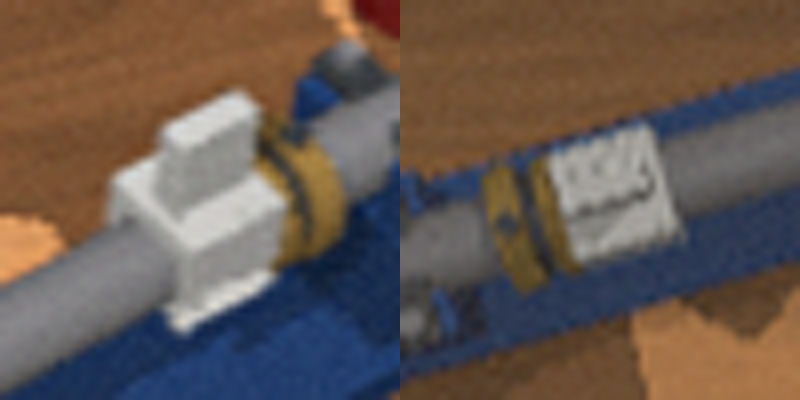

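The pictures show the guard fully home and touching the brass ring with no gap (left crop x≈275, right crop x≈560). The arm is clear.

```bash
python3 -c "
from workcell import arm
print(arm.job_done())"
```

```text
the job is handed in; nothing more can be done
None
```

The small white guard is clipped fully home on the shaft and left bearing against the seal ring. The ring is pressed in an estimated 2–3 mm, judged from arm travel and force because the pictures are too coarse to measure it. The arm is clear, and the job is handed in; the hand-in returned no verdict.

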